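Clear the finished pipe and hold a tube offcut in the corner of a fence

TASK

Take the finished round pipe away from the fence and drop it into the steel parts tray. Then set up the square tube at the fence, ready for tacking: lying flat on the table, one end flush against the fence and its long side up against the stop block. Finish while holding it there with one firm diagonal push, so that it presses (10 N or more each way) both against the fence and down on the table; do not let go at the end, and leave the other things on the table where they are.

Things in the scene. Friction and masses are not known exactly. Their poses are not given: they have to be found in the camera images.
- tube: The workpiece: a dark square-tube offcut lying flat, 30 mm wide (its x), 90 mm long (its y), 30 mm high, about 0.2 kg, loose. Treat it as solid. Table friction (about 0.6) eats part of a forward push, so bring it up to the fence before bearing down. Origin: centre of its underside.
- pipe: The finished part: a grey round pipe offcut, 42 mm outside diameter, 80 mm tall, about 0.3 kg, standing upright and loose in front of the fence, close to the stop block, where the tube has to go. Grip it round the outside (treat it as solid). Origin: centre of its underside, z up.
- fence: Rigid angle-iron fence bolted to the table. Origin: at table height in the inner corner of fence face and stop block. x points through the fence (roughly world x), y along it to the stop block, z up. Flat face at x = 0 looks to -x (the robot), from y = -80 to +60 mm, 45 mm high, plate 6 mm; the foot with bolts lies behind it, x = 6 to 60 mm.
- stop_block: Rigid steel block fixed to the fence's front; same origin and axes as the fence. 40 mm long (x = -40 to 0), 30 mm wide (y = 0 to +30), 30 mm high, screw head on top to 37 mm. Its flat side y = 0 looks to -y. A properly set tube has its long axis along x and its centre at x = -45, y = -15 mm.
- tray: Open grey sheet-steel parts tray, fixed: 130 (x) x 190 (y) mm outside, walls 3 mm, rim 60 mm high, floor 3 mm. Origin: centre of its underside, z up. It stands to the left or to the right of the fence, the tube on the other side. (Fixed black bar frames stand beyond the right side of the work: keep the arm's elbow from swinging out there.)
- tape_measure: Bystander: black tape measure, 33 x 112 x 62 mm, loose on the table; leave it where it is. Origin: centre of its underside.
- soapstone_holder: Bystander: thin grey soapstone holder, 10 x 130 x 11 mm, loose on the table; leave it where it is. Origin: centre of its underside.
- bolt_tin: Bystander: round tin of bolts, 68 mm across, 50 mm high, loose on the table; leave it where it is. Origin: centre of its underside.
- spring_clamp: Bystander: black spring clamp lying flat, 73 x 131 x 17 mm, loose on the table; leave it where it is. Origin: centre of its underside.
There are look-alikes about, which are no part of the job. What is shaped like the tube but blue is not meant.

How it is judged (in metres and radians):
On the way:
1. the pipe lies or stands in the tray, let go (x of pipe in the frame of tray between -0.065 and 0.065 m and y of pipe in the frame of tray between -0.095 and 0.095 m and z of pipe in the frame of tray below 0.05 m and contact force between pipe and tray above 0.5 N and contact force between the fingers and pipe below 0.3 N and linear speed of pipe below 0.05 m/s), for 0.2 s.
At the end, for the whole second after the job is handed in: Pipe at rest in the tray, let go. Tube flat on the table (under 4 mm up, tilt under 0.05), square to the fence within 0.045 rad, its centre 42-48 mm from the fence face and 12-18 mm from the stop block, still; fingers on it (over 3 N), fence force over 3 N, table force over 5 N (all of step 1 and x of tube in the frame of fence between -0.048 and -0.042 m and y of tube in the frame of fence between -0.018 and -0.012 m and height (world z) of tube below 0.004 m and angle between the y axis of tube and the x axis of fence, either way round below 0.045 rad and angle between tube's own z axis and vertical below 0.05 rad and contact force between tube and fence above 3 N and contact force between tube and weld_table_c0 above 5 N and contact force between the fingers and tube above 3 N and linear speed of tube below 0.01 m/s); the arm keeps its last pose, push and grip.
It fails at once if a bystander (tape measure, soapstone holder, bolt tin, spring clamp) is moved by more than 30 mm (distance of any of tape_measure, soapstone_holder, bolt_tin, spring_clamp from where it was at the start of the episode above 0.03 m).
It also fails if it takes over 67 s, if anything falls off the work surface, if the arm or the gripper's body presses on something with over 40 N, if the wrist force passes 120 N, or if a joint passes its speed limit or range.

ROBOT

A 6-joint arm with a two-finger parallel gripper is mounted at the origin on a cart in front of the work surface, level with it; the furniture and walls round the work are solid. World frame = base frame: x ahead of the robot, y to its left, z up, the work surface at z = 0. Lengths are in m, angles in degrees, forces in N, time in s.
With the tool pointing down it reaches from about 0.4 to 0.825 m from the base axis. Payload 7 kg.
Tool frame: the origin (TCP) lies at the very end of the fingers, on their centre line; the grasp point (between the pads) lies hold_point_z behind it (hold_point_z is the distance from the TCP to the grasp point, in m); z points along the fingers, y is the direction in which the jaws open and shut (so a half turn about z gives the same grasp; the last joint's range is limited). The gripper opens to 88 mm and grips with 3 to 60 N. Pads are 19 mm wide; open, the fingers measure 130 mm over their backs; the gripper's body (78 mm by 193 mm) begins 47 mm behind the grasp point.
Start: joints at [81.137, 20.546, 0.682, 0, -70.136, -16.507], TCP at [0.289, 0.61, 0.227] pointing down, gripper open.
Joint ranges: [-176.03, 176.03], [-82.01, 121.73], [-58.28, 71.71], [-173.87, 95.51], [-174.79, -0.11], [-173.66, 173.66]. Speed limits (degrees/s): [136.94, 136.94, 172.46, 180, 180, 180].

INTERFACE

Orientations are given as [roll, pitch, yaw] about the fixed x, y, z axes, in that order (R = Rz(yaw) Ry(pitch) Rx(roll)).
In Python, from plant import get_obs, snapshot, close_job, hold_point_z gives the robot as it stands. The module is installed in compiled form; this text tells all that it offers.
- The arm moves only by the tool jog_arm, never from a script. Its argument "commands" is a list of rows, each a list of 4 numbers: the shift along the world's x, y, z in mm, then the turn about the world's z in degrees. In form: [[x, y, z, turn], ...]. A call has exactly 10 rows; each row shifts and turns the commanded pose from where the row before left it; what a row does not reach is not made up. A row lasts 1/12 s, in which the tool goes at most 41.7 mm and 7.16 degrees, less where a joint would pass 70% of its speed; a pose out of reach is approached as far as the arm can. A call is refused whole if a number of a shift passes 41.7 or a number of a turn 7.16, either way. A call with a gripper value outside its range is refused whole. "fingers" is the finger opening in mm, from 0 to 87.6, set as the call begins (left out, the last holds). The fingers move at their own pace and stop on an object; the grip force is fixed at half the most. Time passes only in rows, so rows that do not move let the fingers close, or fill a call up. It gives the time, the measured TCP pose, the force and the opening at its end, in the units of the state.
- get_obs(): the state, without advancing time (a new reading comes with each control period).
- snapshot(name): name is "scene" or "side" or "wrist"; returns a dict with "image" (384x512x3 uint8, red, green, blue), "fov_y" (degrees; the focal length in pixels is half the picture's height over the tangent of half this angle, whatever the lens; pixels are square), "cx", "cy" (the principal point, pixels), "dist_coeffs" ([k1, k2, p1, p2, k3] as OpenCV has them; the pictures are not rectified), "rvec" (rotation vector, rad) and "tvec" (3), from world to camera coordinates, as OpenCV has them; the wrist camera has in their place "mount" (4x4, takes a point from camera to tool coordinates, whose origin is the TCP and whose axes are the flange's). Camera axes: x right, y down, z forward; pixel columns grow to the right and rows downward; lengths in m; the calibration is good to about 2 mm. A picture is of the moment at which its call begins: read the wrist's pose just before it. There is no depth.
- close_job(): hands the job in, once; it reports no verdict.
The state is a dict: "clock": time; "joint_pos": joint angles; "qvel": joint speeds; "tau": joint torques, N m; "tool_pos": TCP position; "orientation": TCP orientation; "force": force on the tool from outside, world axes, zero at the start; "moment": the same for the moment, N m; "opening": finger opening in m.
Only numpy, scipy, OpenCV 4.12 (cv2) and the standard library are available. Lean on these libraries where they do the work, as an engineer would, in place of code of your own. Each camera call takes 0.05 s, during which the arm holds its last target.

## Working session

There is one attempt and no reset: what is moved stays moved. The work goes in short steps, Python scripts to look and compute and a tool call to move; the robot and the scene stay as the last step left them, time stands still between calls to the robot, and variables do not carry over. Pictures are saved under pics/ and viewed, and the job is handed in when it is done.

Besides the shell and the picture viewer there is one more tool, called after ">>>" in YAML: its name, and indented under it one key for each argument. jog_arm: Moves the arm, as the interface text tells. Its arguments: {"type":"object","properties":{"commands":{"type":"array","items":{"type":"array","items":{"type":"number"}}},"fingers":{"type":"number"}},"required":["commands"]}

```bash
mkdir -p pics; python3 - <<'E'
from plant import get_obs, snapshot, hold_point_z
import cv2,pickle
print(hold_point_z, get_obs())
for n in ["scene","side","wrist"]:
    s=snapshot(n); pickle.dump(s,open(f"pics/{n}0.pkl","wb"))
    cv2.imwrite(f"pics/{n}0.png",s["image"][:,:,::-1]); print({k:v for k,v in s.items() if k!="image"})
E
```

```text
0.0188 {'clock': 0.0, 'joint_pos': array([ 8.11366106e+01,  2.05894174e+01,  6.34295699e-01, -2.06569933e-02,
       -7.01343620e+01, -1.65083337e+01]), 'qvel': array([ 0.01358241, -0.10895765, -0.07423228, -0.03648883, -0.0971326 ,
        0.00878424]), 'tau': array([-2.68888016e-04, -5.82726502e+01,  2.93058944e+01,  6.99716717e+00,
        6.95528928e-03, -1.82381032e-04]), 'tool_pos': array([0.28902828, 0.60946012, 0.22564772]), 'orientation': array([ 1.79908687e+02, -6.81117324e-03, -2.53787524e+01]), 'force': array([ 0.1574495 , -0.23958027, -1.06843547]), 'moment': array([-0.0378523 , -0.00294854,  0.01836923]), 'opening': 0.08746308276277143}
{'fov_y': 47.75595717070554, 'cx': 253.16409735668603, 'cy': 196.85404477420187, 'dist_coeffs': array([0.02124432, 0.        , 0.        , 0.        , 0.        ]), 'rvec': array([ 2.03199266, -0.98904501,  0.49509781]), 'tvec': array([-0.34794628,  0.29126868,  0.91172961])}
{'fov_y': 52.589361632303344, 'cx': 250.50265286817285, 'cy': 193.2132876199529, 'dist_coeffs': array([-0.08325634,  0.        ,  0.        ,  0.        ,  0.        ]), 'rvec': array([ 2.24754492, -0.25468188,  0.09486533]), 'tvec': array([-0.56044186,  0.13942813,  1.04250368])}
{'fov_y': 69.83371675416787, 'cx': 255.90434100729397, 'cy': 192.5229745777577, 'dist_coeffs': array([-0.03261791,  0.        ,  0.        ,  0.        ,  0.        ]), 'mount': array([[ 3.68389793e-04, -9.51485674e-01, -3.07692828e-01,
         8.35119977e-02],
       [ 9.99999917e-01,  2.96265598e-04,  2.81115716e-04,
         7.07438989e-04],
       [-1.76318777e-04, -3.07692905e-01,  9.51485704e-01,
        -1.57690470e-01],
       [ 0.00000000e+00,  0.00000000e+00,  0.00000000e+00,
         1.00000000e+00]])}
```

View pics/scene0.png

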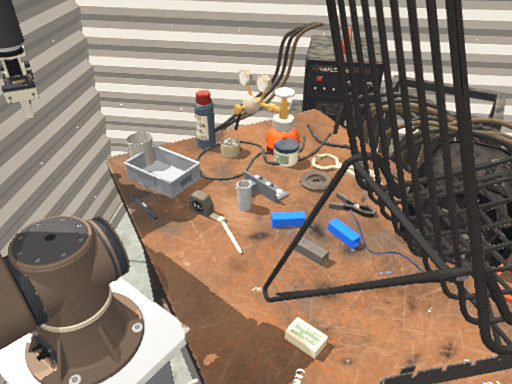

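View pics/side0.png

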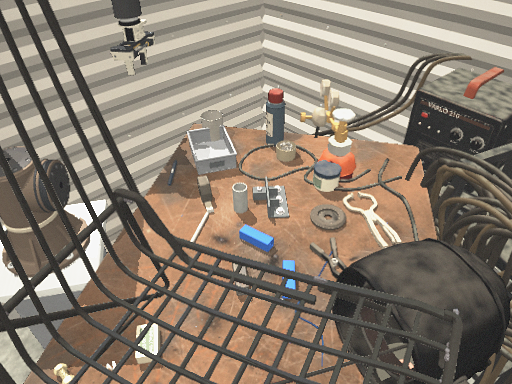

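View pics/wrist0.png

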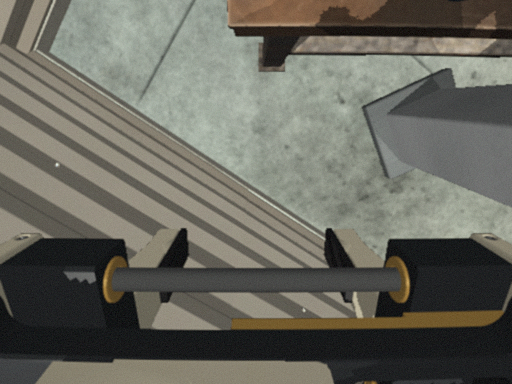

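```bash
cat > h.py <<'E'
import numpy as np,cv2,pickle
from scipy.spatial.transform import Rotation as Ro
def load(n): return pickle.load(open(f"pics/{n}.pkl","rb"))
def cam(s,obs=None):
    f=192/np.tan(np.radians(s["fov_y"]/2)); K=np.array([[f,0,s["cx"]],[0,f,s["cy"]],[0,0,1]])
    if "rvec" in s: R=cv2.Rodrigues(s["rvec"])[0]; t=s["tvec"]
    else:
        Rt=Ro.from_euler("xyz",obs["orientation"],degrees=True).as_matrix()
        M=s["mount"]; Rwc=Rt@M[:3,:3]; p=Rt@M[:3,3]+obs["tool_pos"]
        R=Rwc.T; t=-R@p
    return K,s["dist_coeffs"],R,t
def ray(c,uv,z=0.):
    K,d,R,t=c; uv=np.atleast_2d(np.array(uv,float))
    n=cv2.undistortPoints(uv[:,None],K,d)[:,0]; D=np.c_[n,np.ones(len(n))]@R; o=-R.T@t
    return o+D*((z-o[2])/D[:,2:])
def proj(c,P):
    K,d,R,t=c; return cv2.projectPoints(np.array(P,float).reshape(-1,1,3),cv2.Rodrigues(R)[0],t,K,d)[0][:,0]
def crop(img,x0,y0,w,h,k,name):
    im=cv2.resize(img[y0:y0+h,x0:x0+w,::-1],None,fx=k,fy=k,interpolation=cv2.INTER_CUBIC)
    for x in range((x0+19)//20*20,x0+w,20): cv2.putText(im,str(x),(int((x-x0)*k),10),0,.35,(0,255,0),1); cv2.line(im,(int((x-x0)*k),12),(int((x-x0)*k),18),(0,255,0),1)
    for y in range((y0+19)//20*20,y0+h,20): cv2.putText(im,str(y),(0,int((y-y0)*k)),0,.35,(0,255,0),1)
    cv2.imwrite(name,im)
E
python3 - <<'E'
from h import *
crop(load("scene0")["image"],110,130,270,150,2.95,"pics/sc1.png")
crop(load("side0")["image"],150,100,200,210,2.8,"pics/sd1.png")
E
```

```text
(no output)
```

View pics/sc1.png

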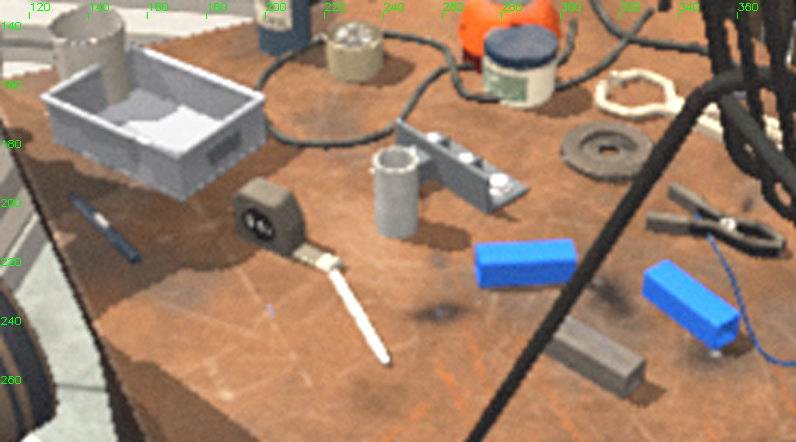

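View pics/sd1.png

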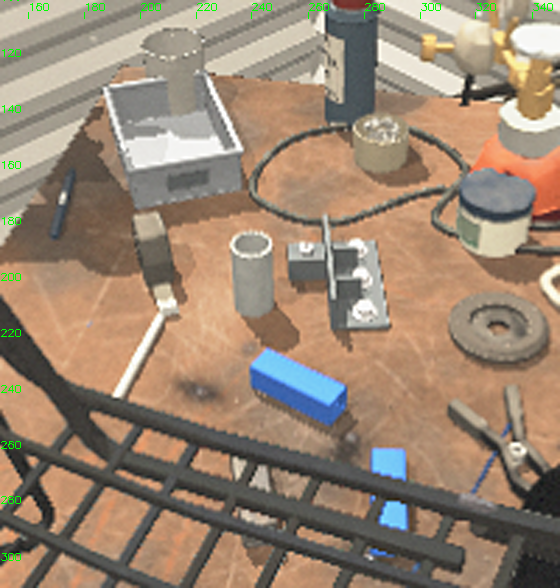

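```bash
python3 - <<'E'
from h import *
a=cam(load("scene0"));b=cam(load("side0"))
print("cams",-a[2].T@a[3],-b[2].T@b[3])
def q(c,n,uv,z): print(n,ray(c,uv,z).round(4).tolist())
q(a,"pipe top sc",[[244,182]],.08);q(b,"pipe top sd",[[235.3,187]],.08)
q(b,"pipe topcenter sd",[[235,188]],.08)
q(a,"pipe bottom front sc",[[244,210]],0);q(b,"sd",[[236,213]],0)
q(a,"fence top: near left, right",[[242,170.5],[273,193]],.045)
q(a,"fence bottom right",[[272,201.5]],0)
q(b,"fence top far, near",[[261,177],[264.5,202]],.045)
q(b,"fence bottom near",[[264,217]],0)
q(b,"stop top: l-far, l-near, ",[[248.5,186.5],[248.5,194.]],.03)
q(a,"tube top: nearright, ",[[320,258],[327,250],[302,237],[291,245]],.03)
q(a,"tube bot",[[319,264.5],[327,256]],.0)
q(a,"tray rim",[[125,163],[171,183],[200,162],[155,145]],.06)
q(b,"tray rim",[[187,132],[196,160],[236,155],[219,127]],.06)
q(a,"blue top",[[271,217],[304,214],[304,222]],.03)
q(a,"big cyl top",[[139,138]],.1); q(b,"big cyl top",[[212,115]],.1)
E
```

```text
cams [-0.22233525 -0.61617546  0.77977547] [ 0.40693682 -0.82255316  0.76036698]
pipe top sc [[0.5521, 0.0235, 0.08]]
pipe top sd [[0.5368, 0.023, 0.08]]
pipe topcenter sd [[0.5352, 0.0188, 0.08]]
pipe bottom front sc [[0.531, 0.0077, 0.0]]
sd [[0.5316, 0.003, 0.0]]
fence top: near left, right [[0.635, 0.0992, 0.045], [0.5993, -0.0445, 0.045]]
fence bottom right [[0.6134, -0.0321, 0.0]]
fence top far, near [[0.6287, 0.0959, 0.045], [0.6109, -0.0196, 0.045]]
fence bottom near [[0.6064, -0.0325, 0.0]]
stop top: l-far, l-near,  [[0.5856, 0.078, 0.03], [0.5781, 0.0433, 0.03]]
tube top: nearright,  [[0.4709, -0.2789, 0.03], [0.5056, -0.2781, 0.03], [0.5077, -0.2034, 0.03], [0.4655, -0.1979, 0.03]]
tube bot [[0.4776, -0.2752, 0.0], [0.5157, -0.2757, 0.0]]
tray rim [[0.4272, 0.3948, 0.06], [0.4401, 0.2045, 0.06], [0.5742, 0.2173, 0.06], [0.5587, 0.4059, 0.06]]
tray rim [[0.432, 0.3961, 0.06], [0.4444, 0.2133, 0.06], [0.5735, 0.2101, 0.06], [0.5478, 0.4022, 0.06]]
blue top [[0.5236, -0.0932, 0.03], [0.5898, -0.1567, 0.03], [0.5612, -0.1751, 0.03]]
big cyl top [[0.5137, 0.4226, 0.1]]
big cyl top [[0.5285, 0.4233, 0.1]]
```

>>> jog_arm:
  commands:
    - [11, -28, 2, 1.3]
    - [11, -28, 2, 1.3]
    - [11, -28, 2, 1.3]
    - [11, -28, 2, 1.3]
    - [11, -28, 2, 1.3]
    - [11, -28, 2, 1.3]
    - [11, -28, 2, 1.3]
    - [11, -28, 2, 1.3]
    - [11, -28, 2, 1.3]
    - [11, -28, 2, 1.3]

```text
clock: 0.98
tool_pos: [0.3994, 0.3283, 0.2466]
orientation: [180.0, 0.0, -12.3]
force: [0.1, 0.1, -1.1]
opening: 0.0875
```

>>> jog_arm:
  commands:
    - [11, -28, 2, 1.3]
    - [11, -28, 2, 1.3]
    - [11, -28, 2, 1.3]
    - [11, -28, 2, 1.3]
    - [11, -28, 2, 1.3]
    - [11, -28, 2, 1.3]
    - [11, -28, 2, 1.3]
    - [11, -28, 2, 1.3]
    - [11, -28, 2, 1.3]
    - [0, 0, 0, 0.5]

```text
clock: 1.82
tool_pos: [0.4991, 0.0743, 0.2647]
orientation: [180.0, 0.0, -0.3]
force: [0.0, -0.4, -0.5]
opening: 0.0877
```

```bash
cat > w.py <<'E'
import sys
from h import *
from plant import get_obs, snapshot
n=sys.argv[1]
o=get_obs(); s=snapshot("wrist"); s["obs"]=o; pickle.dump(s,open(f"pics/{n}.pkl","wb"))
crop(s["image"],0,0,512,384,1.5,f"pics/{n}.png"); print(o["clock"],o["tool_pos"],o["orientation"],o["force"],o["qvel"].round(1))
E
python3 w.py w1
```

```text
1.8167 [0.49913074 0.07431905 0.26471473] [ 1.79952253e+02  1.52155359e-03 -2.59962721e-01] [ 0.01562456 -0.40744062 -0.50736819] [ 3.4 -0.3 -1.  -1.   0.7 -0.8]
```

View pics/w1.png

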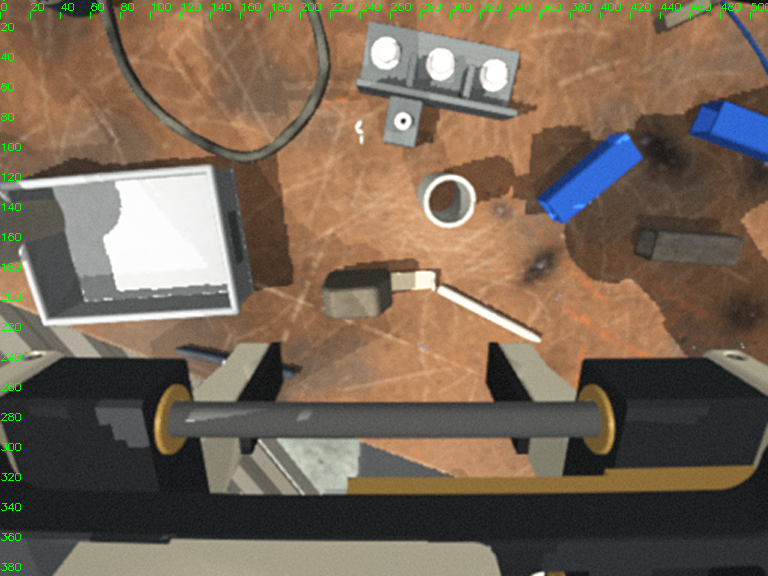

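```bash
python3 - <<'E'
from h import *
im=load("w1")["image"]
crop(im,225,10,140,150,5,"pics/w1a.png"); crop(im,405,130,107,60,7,"pics/w1b.png")
E
```

```text
(no output)
```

View pics/w1a.png

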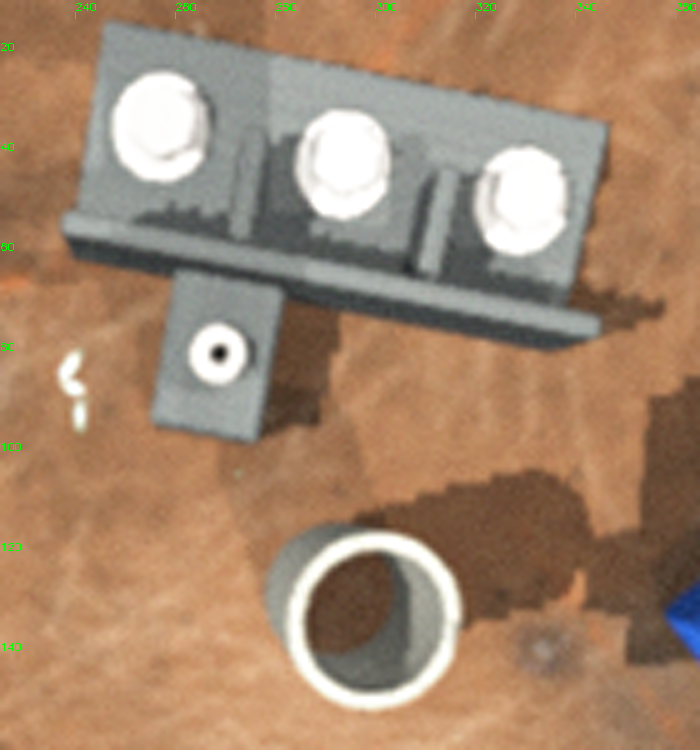

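View pics/w1b.png

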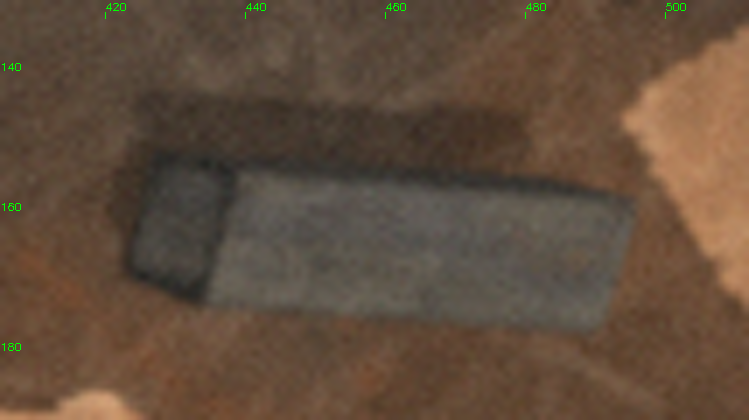

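```bash
cat > fit.py <<'E'
from h import *
from scipy.optimize import least_squares
def fit(c,P,uv,x0):
    P=np.array(P,float)/1000
    def w(p):
        cs,sn=np.cos(p[2]),np.sin(p[2]); return np.c_[p[0]+cs*P[:,0]-sn*P[:,1],p[1]+sn*P[:,0]+cs*P[:,1],P[:,2]]
    r=least_squares(lambda p:(proj(c,w(p))-uv).ravel(),x0,loss="soft_l1",x_scale=[.1,.1,.1])
    print("pose",r.x[:2].round(4),"yaw",np.degrees(r.x[2]).round(2)); print((proj(c,w(r.x))-uv).round(1).tolist()); return r.x
E
python3 - <<'E'
from fit import *
s=load("w1"); c=cam(s,s["obs"])
A=lambda v:np.array(v)/5+[225,10]
B=lambda v:np.array(v)/7+[405,130]
F=fit(c,[[0,60,45],[0,-80,45],[0,-80,0],[0,60,0],[0,0,30],[-40,30,30],[-40,0,30]],A([[60,232],[598,337],[550,350],[75,252],[287,290],[152,423],[260,440]]),[.61,.04,.0])
T=fit(c,[[15,45,30],[15,-45,30],[-15,-45,30],[-15,45,30],[15,45,0],[-15,45,0]],B([[237,167],[632,195],[600,330],[205,303],[150,155],[125,272]]),[.5,-.24,0])
p=ray(c,A([[374,620]]),.08)[0]; print("pipe",p)
d=p[:2]-F[:2]; cs,sn=np.cos(F[2]),np.sin(F[2]); print("pipe in fence",cs*d[0]+sn*d[1],-sn*d[0]+cs*d[1])
R=lambda x,y:(F[:2]+np.array([cs*x-sn*y,sn*x+cs*y])).round(4)
print("tube target",R(-.045,-.015),"grip@-65",R(-.065,-.015))
tr=np.array([[216,167],[240,310],[44,324],[0,190]])/1.5
print("tray rim",ray(c,tr,.06).round(3).tolist())
print("blue near corners",ray(c,np.array([[620,135],[641,158],[557,221]])/1.5,.03).round(3).tolist(), "tape top",ray(c,np.array([[328,272],[388,270],[391,300],[328,316]])/1.5,.062).round(3).tolist())
E
```

```text
pose [0.6289 0.0376] yaw -10.27
[[-0.0, -0.1], [0.4, 0.1], [0.3, 0.3], [-1.0, 1.2], [0.4, -1.1], [-0.3, -0.4], [-0.1, 0.2]]
pose [ 0.4957 -0.2372] yaw -3.35
[[-0.0, 0.1], [1.4, -0.2], [-0.2, 0.1], [-0.5, 0.6], [0.3, -1.6], [-0.5, 0.4]]
pipe [0.54683273 0.01950948 0.08      ]
pipe in fence -0.07754633297424801 -0.03240522255474426
tube target [0.582  0.0308] grip@-65 [0.5623 0.0344]
tray rim [[0.574, 0.216, 0.06], [0.445, 0.209, 0.06], [0.431, 0.404, 0.06], [0.558, 0.412, 0.06]]
blue near corners [[0.601, -0.141, 0.03], [0.581, -0.164, 0.03], [0.523, -0.092, 0.03]] tape top [[0.482, 0.124, 0.062], [0.484, 0.07, 0.062], [0.455, 0.067, 0.062], [0.439, 0.126, 0.062]]
```

>>> jog_arm:
  commands:
    - [5, -6, -15, 0]
    - [5, -6, -15, 0]
    - [5, -6, -15, 0]
    - [5, -6, -15, 0]
    - [5, -6, -15, 0]
    - [5, -6, -15, 0]
    - [5, -6, -15, 0]
    - [5, -6, -15, 0]
    - [5, -6, -15, 0]
    - [4, -4, -15, 0]

```text
clock: 2.7
tool_pos: [0.5472, 0.0202, 0.1137]
orientation: [180.0, 0.0, -0.2]
force: [0.5, -0.1, -0.0]
opening: 0.0874
```

>>> jog_arm:
  commands:
    - [0, 0, -14, 0]
    - [0, 0, -14, 0]
    - [0, 0, -14, 0]
    - [0, 0, -14, 0]
    - [0, 0, -14, 0]
    - [0, 0, 0, 0]
    - [0, 0, 0, 0]
    - [0, 0, 0, 0]
    - [0, 0, 0, 0]
    - [0, 0, 0, 0]

```text
clock: 3.53
tool_pos: [0.5478, 0.0202, 0.0455]
orientation: [-180.0, -0.1, -0.2]
force: [0.4, -0.2, -0.2]
opening: 0.0877
```

```bash
python3 w.py w2
```

```text
3.5333 [0.54781226 0.02023695 0.0455205 ] [-1.79965811e+02 -9.14106473e-02 -1.59497863e-01] [ 0.40812167 -0.16526689 -0.15851719] [-0.1  0.  -0.2 -0.   0.2  0.1]
```

View pics/w2.png

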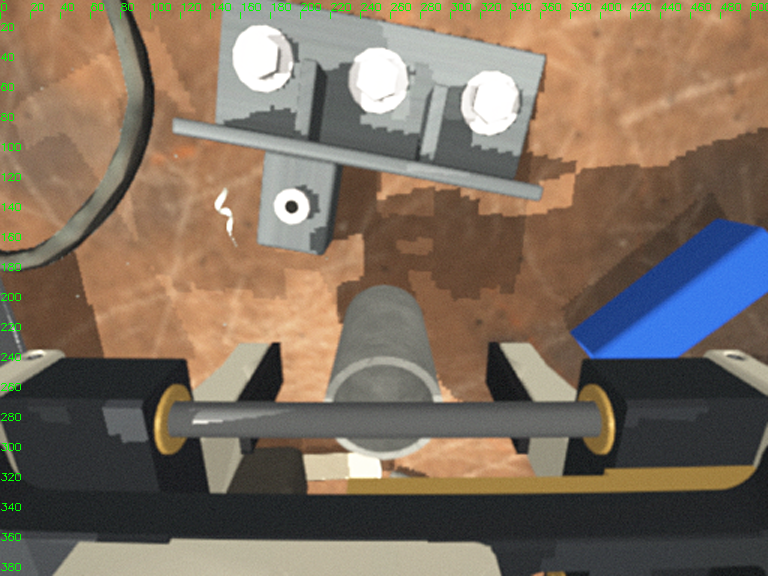

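The pipe stands centred between the pads, with its top ring at about pixel (257,275). I'll close on it, and refit the fence from this closer view.

>>> jog_arm:
  commands:
    - [0, 0, 0, 0]
    - [0, 0, 0, 0]
    - [0, 0, 0, 0]
    - [0, 0, 0, 0]
    - [0, 0, 0, 0]
    - [0, 0, 0, 0]
    - [0, 0, 0, 0]
    - [0, 0, 0, 0]
    - [0, 0, 0, 0]
    - [0, 0, 0, 0]
  fingers: 25

```text
clock: 4.42
tool_pos: [0.5472, 0.0199, 0.0445]
orientation: [-180.0, 0.0, -0.2]
force: [0.6, -0.2, -0.3]
opening: 0.041
```

```bash
python3 - <<'E'
from h import *
im=load("w2")["image"]
crop(im,105,0,270,175,2.9,"pics/w2a.png")
E
```

```text
(no output)
```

View pics/w2a.png

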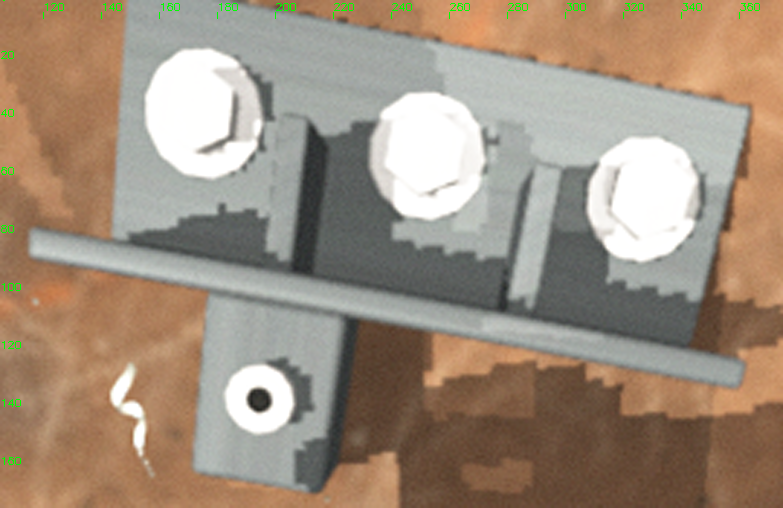

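>>> jog_arm:
  commands:
    - [0, 0, 10, 0]
    - [0, 0, 25, 0]
    - [0, 0, 30, 0]
    - [0, 0, 30, 0]
    - [-2, 12, 5, 0]
    - [-4, 23, 0, 0]
    - [-5, 30, 0, 0]
    - [-5, 30, 0, 0]
    - [-5, 30, 0, 0]
    - [-5, 30, 0, 0]

```text
clock: 5.25
tool_pos: [0.5204, 0.1761, 0.1449]
orientation: [-180.0, 0.0, -0.2]
force: [0.3, 0.8, -2.5]
opening: 0.0409
```

>>> jog_arm:
  commands:
    - [-5, 30, 0, 0]
    - [-5, 30, 0, 0]
    - [-4, 30, 0, 0]
    - [-4, 20, 0, 0]
    - [0, 0, -20, 0]
    - [0, 0, -24, 0]
    - [0, 0, -24, 0]
    - [0, 0, -20, 0]
    - [0, 0, -6, 0]
    - [0, 0, 0, 0]

```text
clock: 6.08
tool_pos: [0.5025, 0.2843, 0.0495]
orientation: [179.9, 0.1, -0.2]
force: [1.1, -0.5, -1.4]
opening: 0.0409
```

```bash
python3 - <<'E'
from fit import *
s=load("w2"); c=cam(s,s["obs"])
A=lambda v:np.array(v)/2.9+[105,0]
F=fit(c,[[0,60,45],[0,-80,45],[6,60,45],[6,-80,45],[0,0,30],[-40,30,30],[-40,0,30]],A([[30,256],[740,388],[32,228],[745,362],[342,318],[193,470],[299,488]]),[.61,.04,.0])
cs,sn=np.cos(F[2]),np.sin(F[2])
R=lambda x,y:(F[:2]+np.array([cs*x-sn*y,sn*x+cs*y])).round(4)
print("tube target",R(-.045,-.015),"grip@-65",R(-.065,-.015))
from plant import get_obs,snapshot
o=get_obs();print(o)
s=snapshot("side");crop(s["image"],140,60,200,160,4,"pics/sd2.png")
E
```

```text
pose [0.6287 0.0387] yaw -10.5
[[-2.6, 0.3], [0.3, 1.2], [-2.9, -1.6], [1.6, -0.4], [1.4, -1.6], [-2.5, 1.3], [7.1, 3.2]]
tube target [0.5818 0.0321] grip@-65 [0.5621 0.0357]
{'clock': 6.0833, 'joint_pos': array([ 4.89036107e+01,  2.15419358e+01, -2.39904768e+01, -1.71032521e-03,
       -4.46394164e+01,  4.09325102e+01]), 'qvel': array([-0.15259503, -1.94470563,  1.91142994,  0.5362894 , -1.42596522,
        0.09231014]), 'tau': array([ 1.30172437e-01, -5.19553936e+01,  2.17513293e+01,  5.25501385e+00,
        4.14791135e-01, -3.08881819e-03]), 'tool_pos': array([0.50245918, 0.28427764, 0.04948769]), 'orientation': array([ 1.79870971e+02,  1.13482230e-01, -1.65225593e-01]), 'force': array([ 1.13590148, -0.46164192, -1.39380295]), 'moment': array([-0.07360516, -0.05717536, -0.016614  ]), 'opening': 0.040853190571327344}
```

View pics/sd2.png

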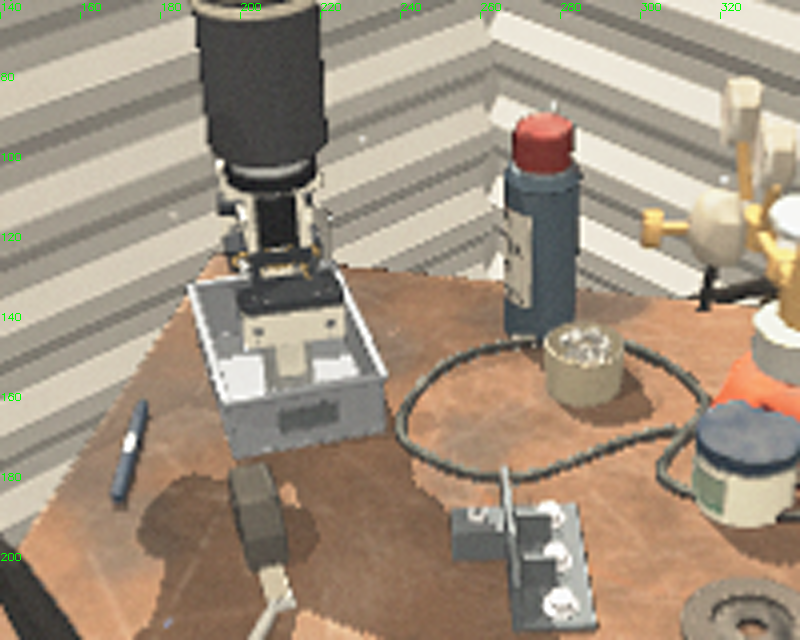

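>>> jog_arm:
  commands:
    - [0, 0, 0, 0]
    - [0, 0, 0, 0]
    - [0, 0, 0, 0]
    - [0, 0, 0, 0]
    - [0, 0, 10, 0]
    - [0, 0, 20, 0]
    - [0, 0, 30, 0]
    - [0, 0, 30, 0]
    - [0, 0, 30, 0]
    - [0, 0, 30, 0]
  fingers: 62

```text
clock: 6.97
tool_pos: [0.5031, 0.2846, 0.2033]
orientation: [-180.0, -0.0, -0.2]
force: [0.1, 0.8, -0.5]
opening: 0.062
```

```bash
python3 w.py w3; python3 - <<'E'
from fit import *
s=load("w2"); c=cam(s,s["obs"])
A=lambda v:np.array(v)/2.9+[105,0]
F=fit(c,[[0,60,45],[0,-80,45],[6,60,45],[6,-80,45],[0,0,30],[-40,30,30]],A([[30,256],[740,388],[32,228],[745,362],[342,318],[193,470]]),[.61,.04,.0])
E
```

```text
6.9667 [0.50312545 0.28463507 0.20330024] [-1.79962349e+02 -4.44038076e-02 -1.68938730e-01] [ 0.05572507  0.75958349 -0.51762225] [  0.1 -16.6  28.3  -0.  -44.7   0. ]
pose [0.6285 0.0382] yaw -10.39
[[-1.6, 0.9], [1.2, 1.3], [-1.9, -1.0], [2.5, -0.3], [2.2, -1.2], [-1.6, 1.7]]
```

View pics/w3.png

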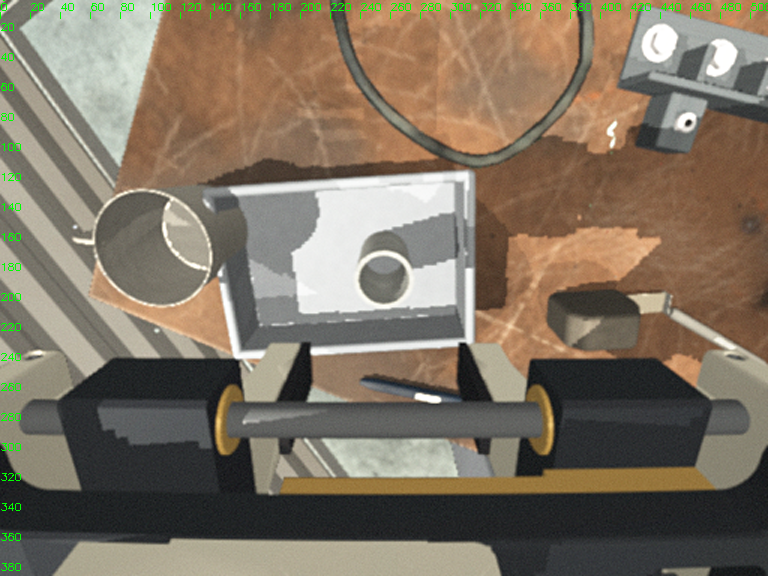

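>>> jog_arm:
  commands:
    - [0, -20, 2, -4]
    - [0, -25, 2, -4.7]
    - [0, -26, 2, -4.7]
    - [0, -26, 2, -4.7]
    - [0, -26, 2, -4.7]
    - [0, -26, 0, -4.7]
    - [0, -26, 0, -4.7]
    - [0, -26, 0, -4.7]
    - [0, -26, 0, -4.7]
    - [0, -26, 0, -4.7]
  fingers: 56

```text
clock: 7.85
tool_pos: [0.503, 0.0306, 0.2116]
orientation: [-179.9, -0.0, -46.7]
force: [0.0, 1.0, 0.0]
opening: 0.056
```

>>> jog_arm:
  commands:
    - [0, -26, 0, -4.7]
    - [0, -26, 0, -4.7]
    - [0, -26, 0, -4.7]
    - [0, -26, 0, -4.7]
    - [-1, -26, 0, -4.7]
    - [-1, -26, 0, -4.7]
    - [-1, -26, 0, -4.7]
    - [-1, -26, 0, -4.7]
    - [-1, -26, -10, -4.7]
    - [-1, -15, -10, -4.6]

```text
clock: 8.68
tool_pos: [0.4974, -0.2194, 0.1918]
orientation: [-179.9, -0.0, -93.7]
force: [0.8, 0.0, -0.8]
opening: 0.0561
```

>>> jog_arm:
  commands:
    - [0, 0, 0, 0]
    - [0, 0, 0, 0]
    - [0, 0, 0, 0]
    - [0, 0, 0, 0]
    - [0, 0, 0, 0]
    - [0, 0, 0, 0]
    - [0, 0, 0, 0]
    - [0, 0, 0, 0]
    - [0, 0, 0, 0]
    - [0, 0, 0, 0]

```text
clock: 9.52
tool_pos: [0.4972, -0.217, 0.1906]
orientation: [180.0, 0.0, -93.4]
force: [-0.7, 0.3, 0.1]
opening: 0.0558
```

```bash
python3 w.py w4
```

```text
9.5167 [ 0.49724199 -0.21701567  0.19056335] [ 1.79997143e+02  3.24310772e-04 -9.33524923e+01] [-0.68560826  0.32070994  0.10585498] [-0.1  0.  -0.   0.   0.   0. ]
```

View pics/w4.png

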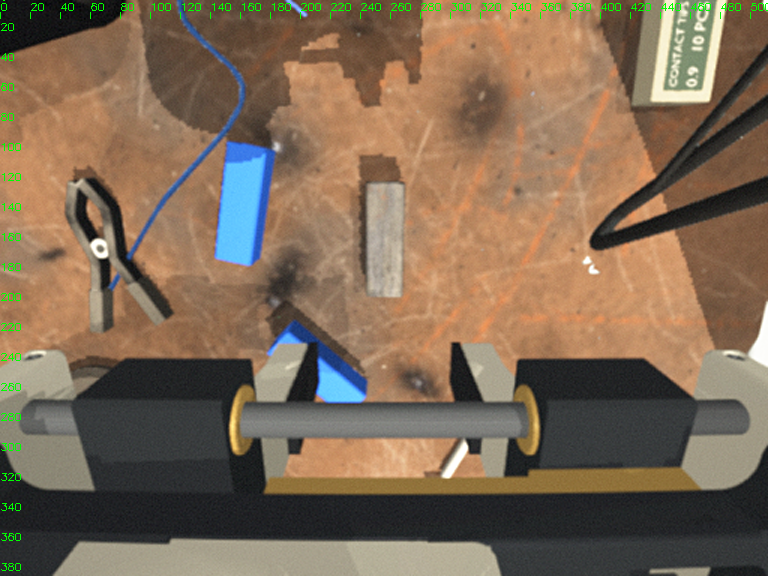

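```bash
python3 - <<'E'
from fit import *
s=load("w4"); c=cam(s,s["obs"])
crop(s["image"],215,100,80,110,5,"pics/w4a.png")
a=cam(load("scene0"))
for z in [0.,.05,.1,.15,.2,.25,.3,.35]: print(z,ray(c,[[396,163]],z)[0].round(3),ray(a,[[267,294]],z)[0].round(3))
print(ray(c,np.array([[272,350],[295,322],[365,385],[216,258],[260,265],[226,142]])/1.5,.03).round(3).tolist())
E
```

```text
0.0 [ 0.315 -0.218  0.   ] [ 0.323 -0.23   0.   ]
0.05 [ 0.34 -0.23  0.05] [ 0.288 -0.255  0.05 ]
0.1 [ 0.365 -0.242  0.1  ] [ 0.253 -0.279  0.1  ]
0.15 [ 0.391 -0.254  0.15 ] [ 0.218 -0.304  0.15 ]
0.2 [ 0.416 -0.266  0.2  ] [ 0.183 -0.329  0.2  ]
0.25 [ 0.442 -0.278  0.25 ] [ 0.148 -0.354  0.25 ]
0.3 [ 0.467 -0.29   0.3  ] [ 0.113 -0.378  0.3  ]
0.35 [ 0.492 -0.302  0.35 ] [ 0.078 -0.403  0.35 ]
[[0.596, -0.149, 0.03], [0.573, -0.174, 0.03], [0.519, -0.111, 0.03], [0.63, -0.232, 0.03], [0.595, -0.224, 0.03], [0.607, -0.318, 0.03]]
```

View pics/w4a.png

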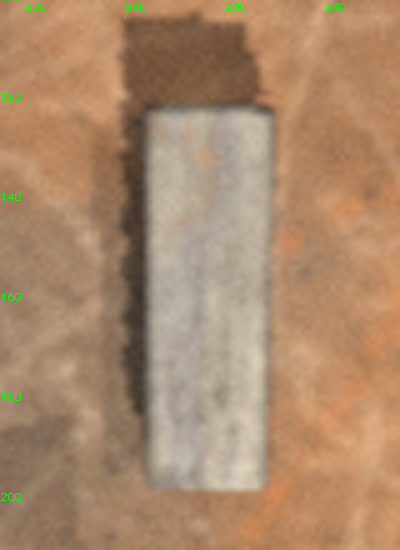

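```bash
python3 - <<'E'
from fit import *
s=load("w4"); c=cam(s,s["obs"])
B=lambda v:np.array(v)/5+[215,100]
T=fit(c,[[15,45,30],[15,-45,30],[-15,-45,30],[-15,45,30]],B([[150,488],[149,110],[270,110],[263,488]]),[.5,-.24,0])
a=cam(load("scene0")); b=cam(load("side0"))
def pl(c,u,v):
    o=-c[2].T@c[3]; p=ray(c,[u,v],0.); n=np.cross(p[0]-o,p[1]-o); return n/np.linalg.norm(n)
for nm,w in (("up",[512,22]),("up2",[512,65]),("low",[512,120])):
    n1=pl(c,[396,160],w)
    for sm,w2 in (("diag",[345,180]),("horiz",[420,282])):
        d=np.cross(n1,pl(a,[267,294],w2)); d/=np.linalg.norm(d); print(nm,sm,(d*np.sign(d[2])).round(3))
crop(s["image"],380,0,132,190,4,"pics/w4b.png")
E
```

```text
pose [ 0.4947 -0.2368] yaw -3.63
[[-0.9, -0.0], [-1.3, -0.1], [1.1, 0.1], [1.0, 0.1]]
up diag [ 0.383 -0.28   0.88 ]
up horiz [-0.105 -0.724  0.682]
up2 diag [ 0.346 -0.29   0.892]
up2 horiz [-0.224 -0.652  0.725]
low diag [-0.041 -0.365  0.93 ]
low horiz [-0.479 -0.434  0.763]
```

View pics/w4b.png

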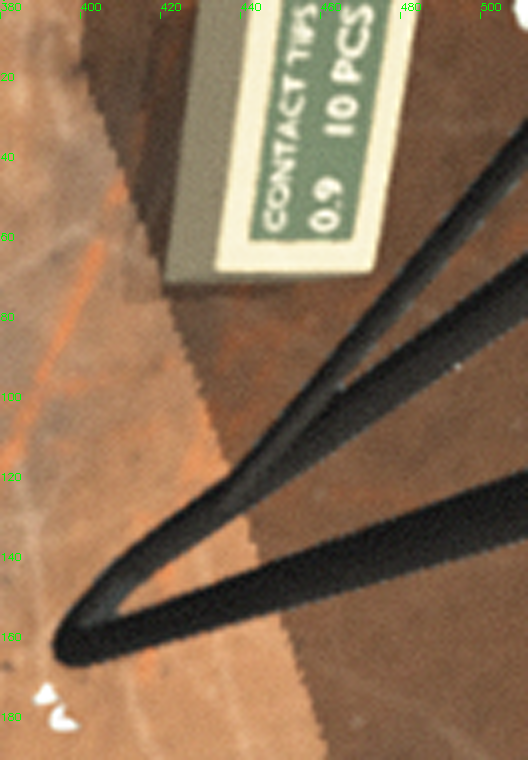

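>>> jog_arm:
  commands:
    - [-1, 0, -18, 0]
    - [0, 0, -24, 0]
    - [0, 0, -24, 0]
    - [0, 0, -24, 0]
    - [0, 0, -24, 0]
    - [0, 0, -24, 0]
    - [0, 0, -18, 0]
    - [0, 0, -12, 0]
    - [0, 0, -10, 0]
    - [0, 0, -8, 0]

```text
clock: 10.4
tool_pos: [0.4961, -0.2172, 0.0036]
orientation: [180.0, -0.0, -93.4]
force: [-0.1, 0.4, 1.1]
opening: 0.0562
```

>>> jog_arm:
  commands:
    - [0, 0, 0, 0]
    - [0, 0, 0, 0]
    - [0, 0, 0, 0]
    - [0, 0, 0, 0]
    - [0, 0, 0, 0]
    - [0, 0, 0, 0]
    - [0, 0, 0, 0]
    - [0, 0, 0, 0]
    - [0, 0, 0, 0]
    - [0, 0, 0, 0]
  fingers: 15

```text
clock: 11.23
tool_pos: [0.4969, -0.2172, 0.0054]
orientation: [-179.9, -0.0, -93.4]
force: [-0.6, 1.6, 6.3]
opening: 0.0297
```

```bash
python3 w.py w5
```

```text
11.2333 [ 0.4968536  -0.2171906   0.00539792] [-1.79916148e+02 -9.87556114e-03 -9.33545833e+01] [-0.61675844  1.62459261  6.34679122] [ 0.2 -0.   0.  -0.1 -0.   0. ]
```

View pics/w5.png

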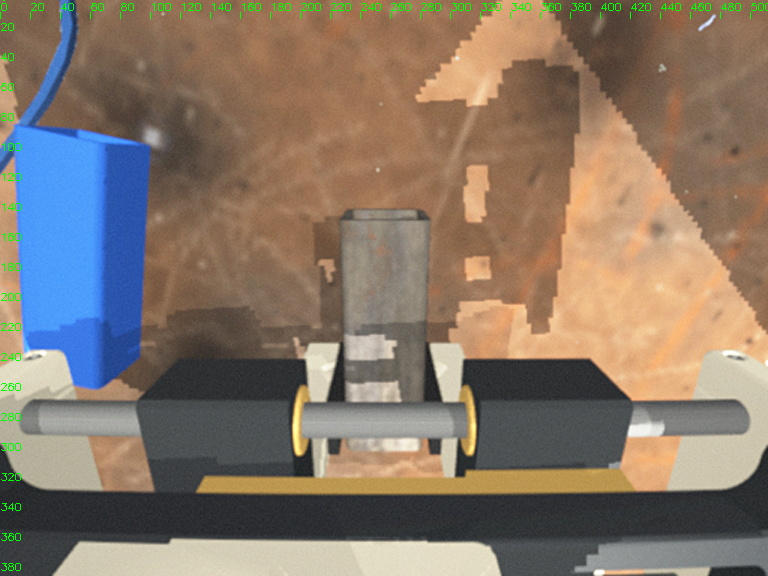

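>>> jog_arm:
  commands:
    - [0, 0, 10, 0]
    - [0, 0, 25, 0]
    - [0, 0, 25, 0]
    - [2, 10, 10, 4]
    - [3, 17, 0, 6]
    - [3, 17, 0, 6]
    - [3, 17, 0, 6]
    - [3, 17, 0, 6]
    - [3, 17, 0, 6]
    - [3, 17, 0, 6]

```text
clock: 12.12
tool_pos: [0.5158, -0.1043, 0.0749]
orientation: [180.0, 0.0, -53.1]
force: [0.1, 1.1, -2.6]
opening: 0.0297
```

>>> jog_arm:
  commands:
    - [4, 19, 0, 6]
    - [4, 19, 0, 6]
    - [4, 19, 0, 6]
    - [4, 19, 0, 6]
    - [4, 19, 0, 6]
    - [4, 19, 0, 6]
    - [4, 17, 0, 6]
    - [1, 4, 0, 1]
    - [0, 0, 0, 0]
    - [0, 0, 0, 0]

```text
clock: 12.95
tool_pos: [0.5446, 0.0297, 0.0746]
orientation: [180.0, 0.0, -10.5]
force: [-0.1, 0.3, -2.3]
opening: 0.0298
```

```bash
python3 w.py w6; python3 - <<'E'
from h import *
s=load("w1"); c=cam(s,s["obs"]); print(ray(c,np.array([[435,275],[437,290],[390,290],[540,340],[437,288]])/1.5,.005).round(3).tolist())
E
```

```text
12.95 [0.54463816 0.02967616 0.07455133] [ 1.79982223e+02  4.59042781e-02 -1.04727907e+01] [-0.13731413  0.25614485 -2.32076625] [-0.9 -0.1 -0.4  0.1  0.2 -0.1]
[[0.462, 0.02, 0.005], [0.446, 0.017, 0.005], [0.446, 0.067, 0.005], [0.387, -0.1, 0.005], [0.448, 0.017, 0.005]]
```

View pics/w6.png

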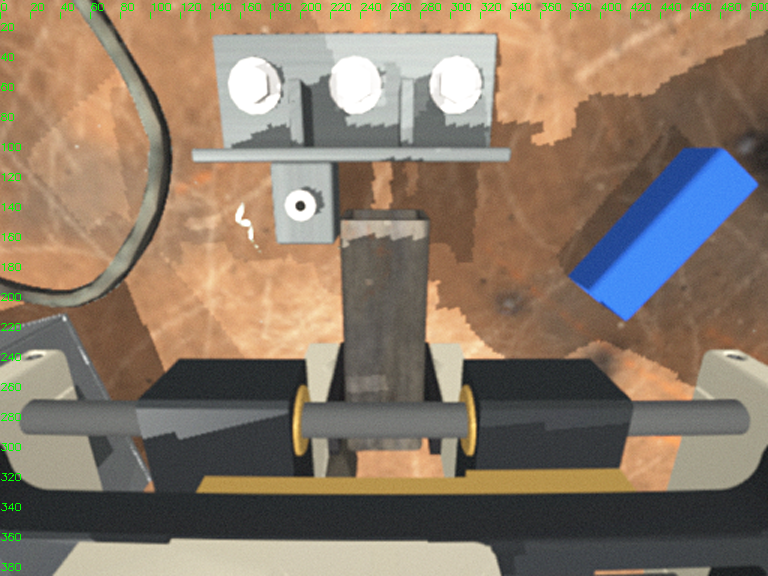

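```bash
python3 - <<'E'
from h import *
im=load("w6")["image"]
crop(im,120,90,230,80,3.4,"pics/w6a.png"); crop(im,215,130,85,80,6,"pics/w6b.png")
E
```

```text
(no output)
```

View pics/w6a.png

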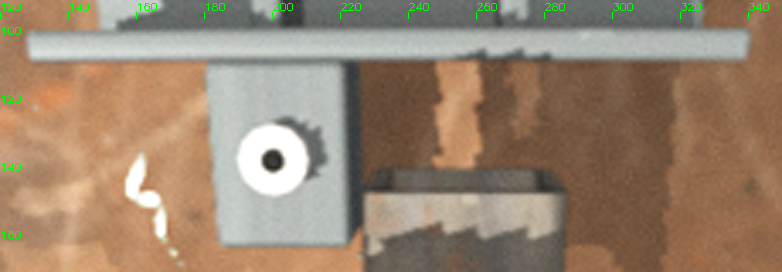

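View pics/w6b.png

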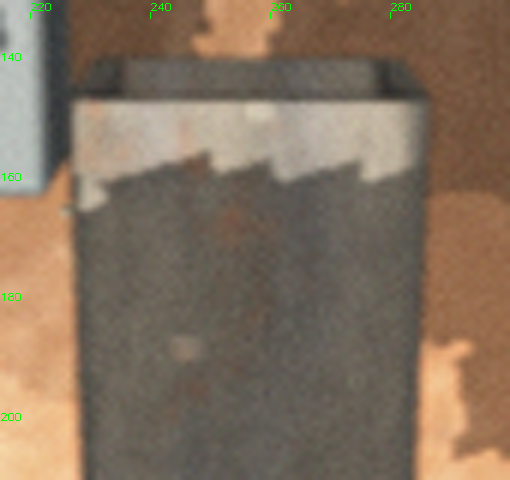

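```bash
python3 - <<'E'
from fit import *
s=load("w6"); o=s["obs"]; c=cam(s,o)
A=lambda v:np.array(v)/3.4+[120,90]
B=lambda v:np.array(v)/6+[215,130]
F=fit(c,[[0,60,45],[0,-80,45],[6,60,45],[6,-80,45],[0,0,30],[-40,30,30],[-40,0,30],[0,30,30]],A([[30,59],[749,59],[30,31],[749,31],[344,62],[218,245],[348,244],[206,62]]),[.61,.04,-.17])
cs,sn=np.cos(F[2]),np.sin(F[2])
def inF(p): d=np.array(p)[:2]-F[:2]; return (cs*d[0]+sn*d[1],-sn*d[0]+cs*d[1])
zb=o["tool_pos"][2]-.0054
for p in ray(c,B([[73,98],[425,100]]),zb+.03): print("tube top front",inF(p))
for p in ray(c,B([[100,60],[400,60]]),zb): print("tube bot front",inF(p))
print("tcp",inF(o["tool_pos"]))
E
```

```text
pose [0.6285 0.038 ] yaw -10.57
[[-1.0, 0.7], [1.1, 0.8], [-2.2, -0.6], [1.9, -0.5], [0.5, -0.8], [-0.6, 1.1], [1.2, 1.4], [-1.3, -0.7]]
tube top front (np.float64(-0.017150296419707087), np.float64(-0.010196523652075958))
tube top front (np.float64(-0.017256764289863773), np.float64(-0.03852423933801461))
tube bot front (np.float64(-0.017880598176330878), np.float64(-0.009850493923767162))
tube bot front (np.float64(-0.017823491722797437), np.float64(-0.03922885769170598))
tcp (np.float64(-0.08089695044972894), np.float64(-0.023587432306264436))
```

>>> jog_arm:
  commands:
    - [0, 0, -12, 0]
    - [0, 0, -16, 0]
    - [0, 0, -16, 0]
    - [0, 0, -12, 0]
    - [0, 0, -8, 0]
    - [0, 0, -4, 0]
    - [0, 0, 0, 0]
    - [0, 0, 0, 0]
    - [0, 0, 0, 0]
    - [0, 0, 0, 0]

```text
clock: 13.83
tool_pos: [0.5456, 0.03, 0.0072]
orientation: [-180.0, -0.1, -10.4]
force: [0.1, -1.0, -2.2]
opening: 0.0298
```

>>> jog_arm:
  commands:
    - [2, -0.4, 0, 0]
    - [2, -0.4, 0, 0]
    - [2, -0.4, 0, 0]
    - [2, -0.4, 0, 0]
    - [2, -0.4, 0, 0]
    - [0.4, 2, 0, 0]
    - [0.4, 2, 0, 0]
    - [0.4, 2, 0, 0]
    - [0, 0, 0, 0]
    - [0, 0, 0, 0]

```text
clock: 14.67
tool_pos: [0.5564, 0.0341, 0.0065]
orientation: [180.0, 0.0, -10.4]
force: [0.0, -0.5, -2.5]
opening: 0.0299
```

```bash
python3 w.py w7; python3 - <<'E'
from h import *
im=load("w7")["image"]
crop(im,120,60,230,140,3.4,"pics/w7a.png")
E
```

```text
14.6667 [0.55636288 0.03409131 0.00653151] [ 1.79997952e+02  4.71176177e-03 -1.03506492e+01] [ 0.02554501 -0.50595272 -2.48287699] [-0.2 -0.1 -0.1  0.  -0.   0.1]
```

View pics/w7a.png

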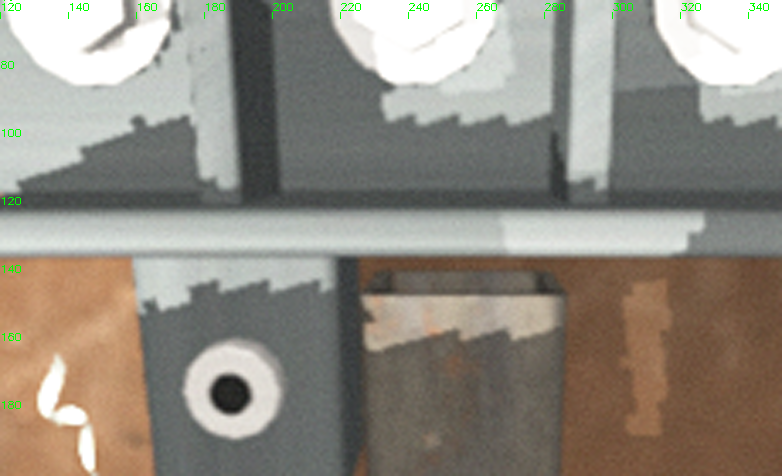

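>>> jog_arm:
  commands:
    - [0.2, 1, 0, 0]
    - [0.2, 1, 0, 0]
    - [0.2, 1, 0, 0]
    - [0.1, 0.5, 0, 0]
    - [0, 0, -0.5, 0]
    - [0, 0, -0.5, 0]
    - [0, 0, -0.5, 0]
    - [0, 0, 0, 0]
    - [0, 0, 0, 0]
    - [0, 0, 0, 0]

```text
clock: 15.55
tool_pos: [0.557, 0.0372, 0.0054]
orientation: [180.0, 0.0, -10.4]
force: [-2.9, -2.4, 5.3]
opening: 0.03
```

>>> jog_arm:
  commands:
    - [0, 0, 0.5, 0]
    - [0.1, 0.5, 0, 0]
    - [0, 0, 0, 0]
    - [0.1, 0.5, 0, 0]
    - [0, 0, 0, 0]
    - [0, 0, 0, 0]
    - [0, 0, 0, 0]
    - [0, 0, 0, 0]
    - [0, 0, 0, 0]
    - [0, 0, 0, 0]

```text
clock: 16.38
tool_pos: [0.5569, 0.0373, 0.0054]
orientation: [179.9, 0.1, -10.4]
force: [-0.6, -8.1, 1.2]
opening: 0.0299
```

```bash
python3 w.py w8; python3 - <<'E'
from h import *
im=load("w8")["image"]
crop(im,200,110,100,80,6,"pics/w8a.png")
E
```

```text
16.3833 [0.55686774 0.03733447 0.00536265] [ 1.79929012e+02  5.21500894e-02 -1.04132910e+01] [-0.61455799 -8.13092621  1.23403888] [ 0.  -0.   0.   0.1 -0.   0.1]
```

View pics/w8a.png

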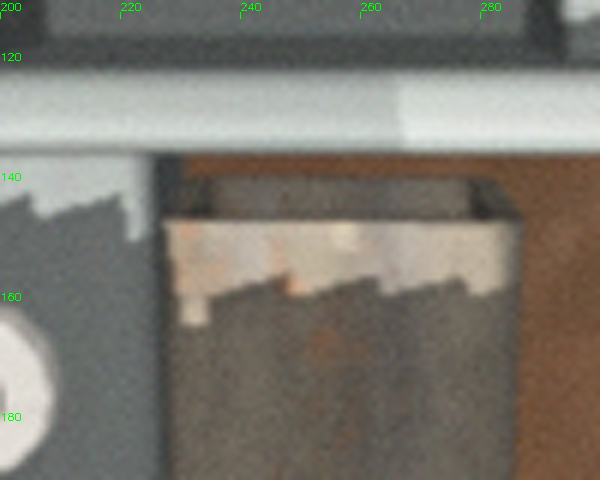

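>>> jog_arm:
  commands:
    - [0.9, -0.6, 0, 0]
    - [1, -0.2, 0, 0]
    - [1, -0.2, 0, 0]
    - [1, -0.2, 0, 0]
    - [1, -0.2, 0, 0]
    - [0.5, -0.1, 0, 0]
    - [0, 0, 0, 0]
    - [0, 0, 0, 0]
    - [0, 0, 0, 0]
    - [0, 0, 0, 0]

```text
clock: 17.27
tool_pos: [0.5613, 0.0363, 0.0054]
orientation: [179.9, 0.1, -10.4]
force: [-5.2, -2.6, 5.0]
opening: 0.0297
```

>>> jog_arm:
  commands:
    - [0.5, -0.1, 0, 0]
    - [0, 0, 0, 0]
    - [0.5, -0.1, 0, 0]
    - [0, 0, 0, 0]
    - [0, 0, 0, 0]
    - [0, 0, 0, 0]
    - [0, 0, 0, 0]
    - [0, 0, 0, 0]
    - [0, 0, 0, 0]
    - [0, 0, 0, 0]

```text
clock: 18.1
tool_pos: [0.5622, 0.0362, 0.0054]
orientation: [179.9, 0.1, -10.4]
force: [-5.4, -3.3, 5.5]
opening: 0.0293
```

>>> jog_arm:
  commands:
    - [0.5, -0.1, 0, 0]
    - [0, 0, 0, 0]
    - [0.5, -0.1, 0, 0]
    - [0, 0, 0, 0]
    - [0.5, -0.1, 0, 0]
    - [0, 0, 0, 0]
    - [0, 0, 0, 0]
    - [0, 0, 0, 0]
    - [0, 0, 0, 0]
    - [0, 0, 0, 0]

```text
clock: 18.93
tool_pos: [0.5637, 0.0359, 0.0054]
orientation: [179.9, 0.1, -10.4]
force: [-6.1, -2.0, 6.3]
opening: 0.0296
```

```bash
python3 w.py w9; python3 - <<'E'
from h import *
im=load("w9")["image"]
crop(im,200,110,100,80,6,"pics/w9a.png")
E
```

```text
18.9333 [0.56370347 0.03590688 0.00535221] [ 1.79932193e+02  1.37329005e-01 -1.03926111e+01] [-6.08229166 -1.99710785  6.31176774] [-0.1 -0.   0.  -0.1  0.  -0.1]
```

View pics/w9a.png

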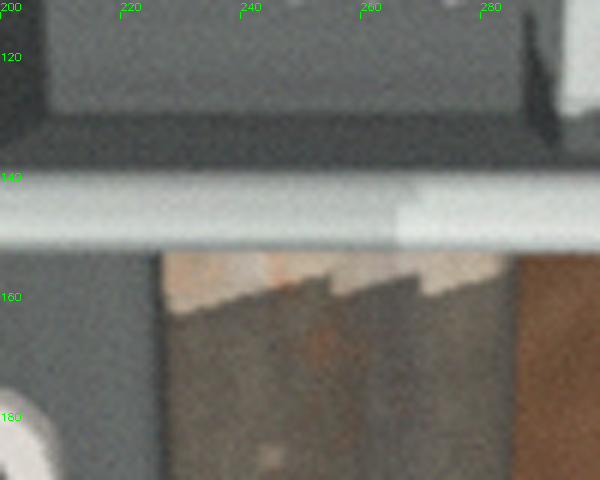

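>>> jog_arm:
  commands:
    - [0.5, -0.1, 0.4, 0]
    - [0, 0, 0, 0]
    - [0.5, -0.1, 0, 0]
    - [0, 0, 0, 0]
    - [0.5, -0.1, 0, 0]
    - [0, 0, 0, 0]
    - [0, 0, 0, 0]
    - [0, 0, 0, 0]
    - [0, 0, 0, 0]
    - [0, 0, 0, 0]

```text
clock: 19.82
tool_pos: [0.5638, 0.0358, 0.0054]
orientation: [179.9, 0.3, -10.4]
force: [-11.3, 1.4, 7.0]
opening: 0.0297
```

>>> jog_arm:
  commands:
    - [0.5, -0.1, 0, 0]
    - [0, 0, 0, 0]
    - [0.5, -0.1, 0, 0]
    - [0, 0, 0, 0]
    - [0, 0, 0, 0]
    - [0, 0, 0, 0]
    - [0, 0, 0, 0]
    - [0, 0, 0, 0]
    - [0, 0, 0, 0]
    - [0, 0, 0, 0]

```text
clock: 20.65
tool_pos: [0.5638, 0.0358, 0.0054]
orientation: [179.9, 0.3, -10.4]
force: [-14.5, 3.9, 11.0]
opening: 0.0295
```

>>> jog_arm:
  commands:
    - [0.1, 0.4, 0, 0]
    - [0.5, -0.1, 0, 0]
    - [0, 0, 0, 0]
    - [0.5, -0.1, 0, 0]
    - [0, 0, -0.3, 0]
    - [0.5, -0.1, -0.3, 0]
    - [0, 0, -0.2, 0]
    - [0.5, -0.1, 0, 0]
    - [0, 0, 0, 0]
    - [0, 0, 0, 0]

```text
clock: 21.48
tool_pos: [0.564, 0.0357, 0.0052]
orientation: [179.8, 0.5, -10.4]
force: [-23.5, 7.5, 24.8]
opening: 0.0296
```

>>> jog_arm:
  commands:
    - [0, 0, 0, 0]
    - [0, 0, 0, 0]
    - [0, 0, 0, 0]
    - [0, 0, 0, 0]
    - [0, 0, 0, 0]
    - [0, 0, 0, 0]
    - [0, 0, 0, 0]
    - [0, 0, 0, 0]
    - [0, 0, 0, 0]
    - [0, 0, 0, 0]

```text
clock: 22.32
tool_pos: [0.564, 0.0357, 0.0053]
orientation: [179.8, 0.5, -10.4]
force: [-24.1, 8.0, 25.1]
opening: 0.0299
```

```bash
python3 w.py w10; python3 - <<'E'
from h import *
from plant import snapshot
im=load("w10")["image"]
crop(im,120,90,230,140,3.4,"pics/w10a.png")
s=snapshot("side");crop(s["image"],170,110,150,150,4,"pics/sd3.png")
s=snapshot("scene");crop(s["image"],110,130,270,150,2.9,"pics/sc3.png")
E
```

```text
22.3167 [0.56398126 0.03573798 0.00525186] [179.8493934    0.50036695 -10.43130313] [-24.09897414   8.01334893  25.09780842] [ 0.   0.1 -0.  -0.   0.1 -0.1]
```

View pics/w10.png

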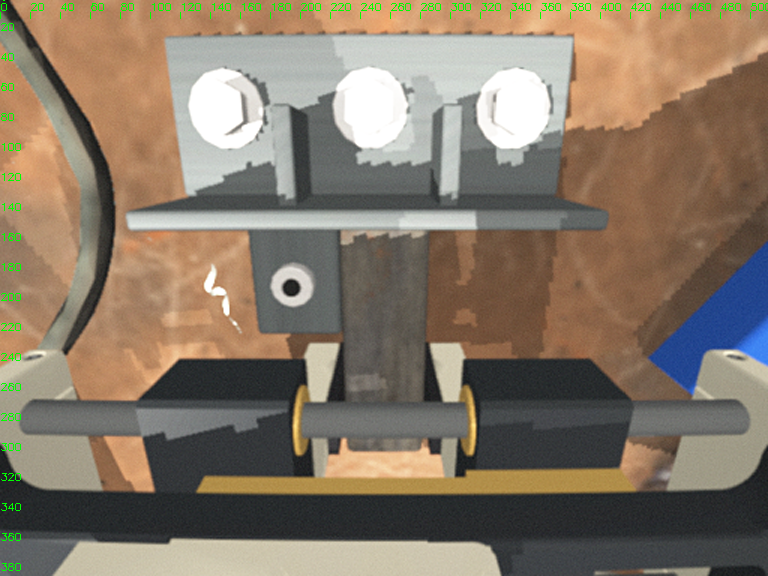

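View pics/sd3.png

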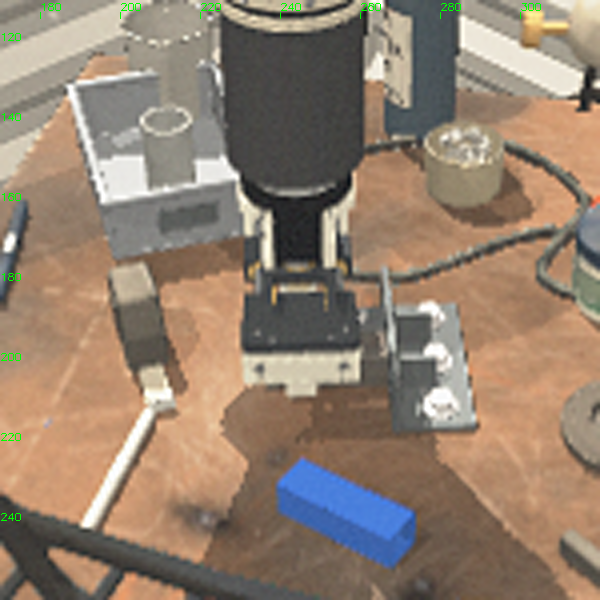

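View pics/sc3.png

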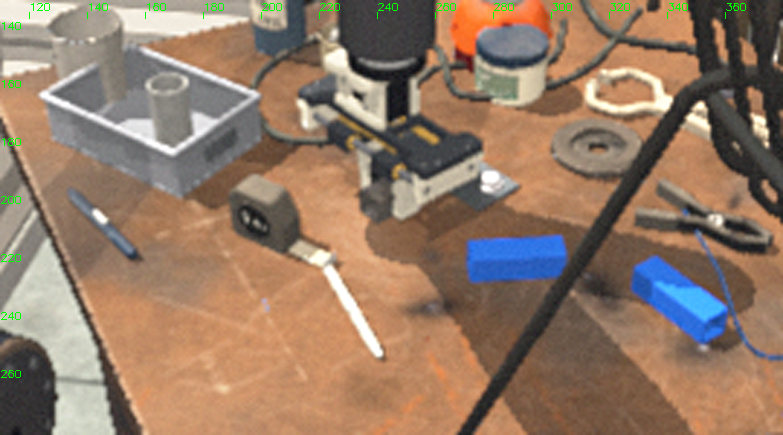

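>>> jog_arm:
  commands:
    - [0.1, 0.4, 0, 0]
    - [0, 0, 0, 0]
    - [0.1, 0.4, 0, 0]
    - [0, 0, 0, 0]
    - [0.1, 0.4, 0, 0]
    - [0, 0, 0, 0]
    - [0, 0, 0, 0]
    - [0, 0, 0, 0]
    - [0, 0, 0, 0]
    - [0, 0, 0, 0]

```text
clock: 23.3
tool_pos: [0.5639, 0.0358, 0.0052]
orientation: [179.8, 0.5, -10.5]
force: [-22.9, 1.9, 24.6]
opening: 0.0297
```

>>> jog_arm:
  commands:
    - [0, 0, 0, 0]
    - [0, 0, 0, 0]
    - [0, 0, 0, 0]
    - [0, 0, 0, 0]
    - [0, 0, 0, 0]
    - [0, 0, 0, 0]
    - [0, 0, 0, 0]
    - [0, 0, 0, 0]
    - [0, 0, 0, 0]
    - [0, 0, 0, 0]

```text
clock: 24.13
tool_pos: [0.564, 0.0358, 0.0052]
orientation: [179.8, 0.5, -10.5]
force: [-23.7, 1.8, 25.6]
opening: 0.0297
```

```bash
python3 w.py w11; python3 - <<'E'
from h import *
im=load("w11")["image"]
crop(im,150,130,150,110,5,"pics/w11a.png")
E
```

```text
24.1333 [0.5639561  0.03578336 0.00523221] [179.77238823   0.53625791 -10.45165431] [-23.73465826   1.81724454  25.55960418] [-0.  -0.1 -0.1  0.   0.  -0. ]
```

View pics/w11a.png

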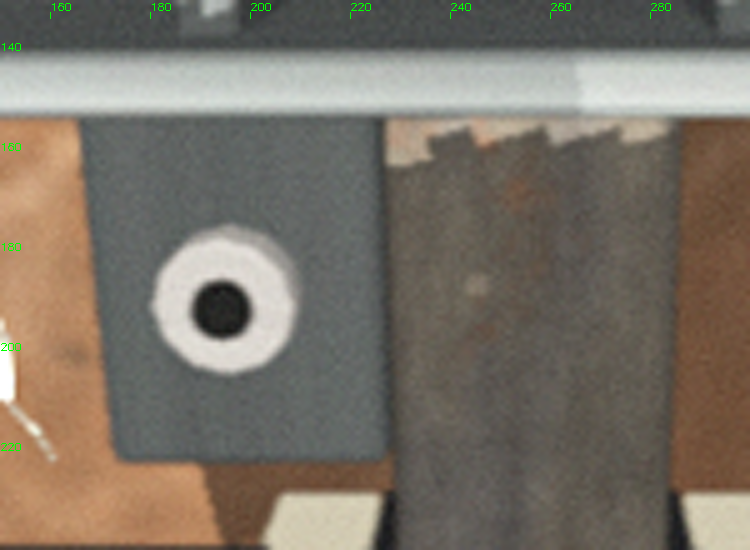

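```bash
python3 -c "
from plant import close_job,get_obs
print(close_job()); o=get_obs(); print(o['clock'],o['tool_pos'],o['force'],o['opening'])"
```

```text
the job is handed in; nothing more can be done
None
the job is handed in; nothing more can be done
```

I handed the job in at about 24 s on the robot's clock, with the arm still holding the tube against the fence. No verdict was reported, so these are my own last checks.

- **Pipe:** I lifted it off the fence and let it go in the tray. It stands upright and released in the wrist picture taken right after, and in the later side and scene pictures.
- **Tube:** I gripped the dark tube about 20 mm from its centre, turned it, and set it flat with its end at the fence and its long side along the stop block. In the last wrist picture it shows no clear gap to the stop block. The fence's top edge hides where its end meets the fence. That contact shows only in the force, which climbed while the tool stopped moving forward.
- **Angle:** The tool's yaw was −10.45°. My fits of the fence gave −10.3° to −10.6°.
- **Push at the end:** About 24 N toward the fence and 25.6 N down, by the wrist force reading. The fence and table forces themselves can't be read separately. The push on the stop block was only light, about 2–3 N by inference.
- **Flatness:** The tool was tilted about 0.5° under the push, well inside the 0.05 rad limit if the tube followed it.
- **Other things:** The tape measure, soapstone holder and spring clamp looked unmoved in the last scene picture, and the bolt tin in the last side picture. I checked them by eye only.

Some fence fits left residuals of up to about 2.5 pixels (7 pixels on one corner lost in shadow). I therefore relied on contact force for the final position.

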